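Slide a cake board out over the end of a pastry slab

ROBOT

A 7-joint arm with a two-finger parallel gripper is mounted at the origin on the work surface. World frame = base frame: x ahead of the robot, y to its left, z up, the work surface at z = 0. Lengths are in m, angles in rad, forces in N, time in s.
With the tool pointing down it reaches from about 0.4 to 0.875 m from the base axis. Payload 19.3 kg.
Tool frame: the origin (TCP) lies on the front face of the gripper's body, between the roots of the fingers; the fingertips stand 73 mm ahead of it and the grasp point (between the pads) lies 54 mm ahead of it; z points along the fingers, y is the direction in which the jaws open and shut (so a half turn about z gives the same grasp; the last joint's range is limited). The gripper opens to 85 mm and grips with 20 to 120 N. Pads are 22 mm wide; open, the fingers measure 114 mm over their backs; the gripper's body (76 mm by 85 mm) begins 54 mm behind the grasp point. The pads swing forward as they close: fully open they stand 13 mm farther back than shut.
Start: joints at [-1.309, 0.521, -0.036, 1.599, 0.021, 1.021, -0.113], TCP at [0.204, 0.591, 0.304] pointing down, gripper open.
Joint ranges: [-2.91, 2.91], [-0.3, 2.13], [-1.5, 1.42], [0.17, 2.43], [-1.26, 4.41], [0.16, 1.93], [-2.52, 2.52]. Speed limits (rad/s): [1.89, 1.89, 2.39, 2.39, 3.01, 3.01, 3.01].

INTERFACE

Orientations are given as [roll, pitch, yaw] about the fixed x, y, z axes, in that order (R = Rz(yaw) Ry(pitch) Rx(roll)).
In Python, from workcell import bot gives the robot as it stands.
- The arm moves only by the shell command python3 -m crank 'ROWS' [OPENING] [FORCE]. ROWS is a JSON object of lists of equal length, an entry for each row: "travel": the shift along the world's x, y, z in cm, a list of three; "rot": the turn, a rotation vector about the world's x, y, z in degrees, a list of three. A call has 1 to 8 rows; each row is the pose to reach, as a shift and turn from the pose commanded when the call began; what a row does not reach only later rows make up. A row lasts 1/10 s, in which the tool goes at most 50 mm and 8.59 degrees, less where a joint would pass 70% of its speed; a pose out of reach is approached as far as the arm can. A call with a gripper value outside its range is refused whole. OPENING is the opening, from -1 (shut) to 1 (fully open), so that 0 is half open, set as the call begins (- or left out, the last holds). The fingers move at their own pace and stop on an object; FORCE is the grip in N (left out, the last holds). Time passes only in rows, so rows that repeat a pose let the fingers close. It gives the time, the measured TCP pose, the force and the opening at its end, in the units of the state.
- bot.observe(): the state, without advancing time (a new reading comes with each control period).
- bot.grab_frame(name): name is "side" or "top"; returns the picture (400x640x3 uint8, red, green, blue); there is no depth.
- bot.camera_model(name): a dict with "fx", "fy", "cx", "cy" (pixels), "R" (3x3) and "t" (3): a world point X has camera coordinates R X + t. Camera axes: x right, y down, z forward; pixel columns grow to the right and rows downward; lengths in m; the calibration is good to about 2 mm. A picture is of the moment at which its call begins. camera_model takes no time and is no camera call.
- bot.job_done(): hands the job in, once; it reports no verdict.
Trained networks look in the newest picture that a camera, given by its name, has taken for a name from the list of things; names that differ only in an ending like _2 or _b are one class to them, and where a whole thing is asked for, a point or a joint stands for the part that bears it (a point fixed in the world has none). Each returns a list of dicts, best first, with "conf" (0 to 1); they miss things now and then, are a little off and sometimes report something else, mostly with a low value. They report only what shows in the picture. A call takes as long as a camera call. They do not tell look-alikes from the thing itself.
- bot.silhouettes(camera, thing): "pixels" (400x640 bool, what is visible of it) and "box" ([centre column, centre row, width, height] in pixels, round what is visible of it).
The state is a dict: "clock": time; "qpos": joint angles; "qd": joint speeds; "joint_efforts": joint torques, N m; "position": TCP position; "tool_rot": TCP orientation; "force": force on the tool from outside, world axes, zero at the start; "moment": the same for the moment, N m; "grip_width": finger opening in m.
Only numpy, scipy, OpenCV 4.12 (cv2) and the standard library are available. Lean on these libraries where they do the work, as an engineer would, in place of code of your own. Each camera call takes 0.05 s, during which the arm holds its last target.

TASK

The mini cake on its gold board is ready to go over to the empty cake stand. With the fingertips, push the board along the stone slab until it sticks out about 40 mm past the short end of the slab nearest the stand, square to that end and not hanging over the slab's long sides, so that a lifter can be slipped under it. Only slide it, do not lift or tip it; do not touch the cake or let it shift off the middle of its board, leave everything else standing where it is, and finish with the hand clear.

Things in the scene. Friction and masses are not known exactly. Their poses are not given: they have to be found in the camera images.
- slab: Heavy white marble pastry slab lying on the steel table, it does not move. 340 mm along its own x, 440 mm along its own y, the flat top is 45 mm above the table (30 mm stone on 15 mm rubber feet). Origin: middle of its footprint, at table height; z up. Its long sides face its -x (towards the robot) and +x, its two short ends face its +y and -y; it may lie turned by up to about 8 degrees.
- slab_end_left (a point): Middle of the top edge of the slab's +y short end (on the robot's left).
- slab_end_right (a point): Middle of the top edge of the slab's -y short end (on the robot's right).
- board: Loose gold cake board, a stiff square plate 160 x 160 mm and 8 mm thick, about 0.14 kg, lying flat on the slab, turned somewhat out of square. Origin: centre of its underside; x and y square to its edges, z up.
- cake: Small pink hard-iced cake standing loose in the middle of the board: a rigid cylinder 70 mm across (79 mm over the cream beads round its foot) and 55 mm tall, 64 mm with the cream tips on top, about 0.2 kg. Origin: centre of its underside. It rides along by friction when the board is pushed steadily (0.05 m/s or so).
- stand: Empty mint-green pedestal cake stand, plate 210 mm across, 102 mm tall, on the table off one short end of the slab (left or right). Origin: centre of its foot. Shows which end to use; must not be disturbed.
- tub: White icing tub with a red lid, 184 mm across, 142 mm tall, on the table off the other short end of the slab. Origin: centre of its underside. Must not be disturbed.
- shaker: Sprinkle shaker with a white cap, 38 mm across and 89 mm tall, standing on the slab beside its far long side. Origin: centre of its underside. Must not be disturbed.
- cutter: Steel ring cutter, 72 mm across and 45 mm tall, on the table off the slab's near right corner. Origin: centre of its underside. Must not be disturbed.
- nozzle: Small steel piping nozzle, 27 mm across and 43 mm tall, on the table between the robot and the slab, on the left. Origin: centre of its underside. Must not be disturbed.
- jar: Colouring jar with a blue cap, 52 mm across and 70 mm tall, on the table between the robot and the slab, on the left. Origin: centre of its underside. Must not be disturbed.
- palette_knife: Palette knife with a black handle, 280 mm long and 21 mm high, lying on the table to the robot's near right. Origin: on the table where handle and blade meet, x towards the blade. Must not be disturbed.
Not all that is in view belongs to the job. What is shaped like the cake but green is not meant.

How it is judged:
At the end, for the whole second after the job is handed in: Board flat and at rest on the slab, 30 to 50 mm past the short end on the stand's side (at the middle of its leading side), square to it within 0.1 rad, its centre within 90 mm of the slab's long centre line; cake upright, within 20 mm of the board's middle (((world y of stand above 0 m and y of board in the frame of slab between 0.17 and 0.19 m) or (world y of stand below 0 m and y of board in the frame of slab between -0.19 and -0.17 m)) and (angle between the x axis of board and the x axis of slab, either way round below 0.1 rad or angle between the y axis of board and the x axis of slab, either way round below 0.1 rad) and x of board in the frame of slab between -0.09 and 0.09 m and height (world z) of board between 0.042 and 0.049 m and angle between board's own z axis and vertical below 0.05 rad and horizontal distance between cake and board below 0.02 m and angle between cake's own z axis and vertical below 0.08 rad and linear speed of board below 0.01 m/s and linear speed of cake below 0.02 m/s); the robot touches nothing.
It fails at once if the board is lifted off the slab, tipped or dropped (height (world z) of board above 0.055 m or height (world z) of board below 0.035 m or angle between board's own z axis and vertical above 0.12 rad).
It fails at once if the robot touches the cake (contact force between any of the fingers, the arm and cake above 0.3 N).
It fails at once if the cake slides more than 20 mm off the middle of its board, is lifted or tips (horizontal distance between cake and board above 0.02 m or height (world z) of cake above 0.065 m or angle between cake's own z axis and vertical above 0.2 rad).
It fails at once if another thing is moved more than 15 mm (distance of any of stand, tub, shaker, cutter, nozzle, jar, palette_knife from where it was at the start of the episode above 0.015 m).
It also fails if it takes over 42 s, if anything falls off the work surface, if the arm or the gripper's body presses on something with over 40 N, if the wrist force passes 120 N, or if a joint passes its speed limit or range.

## Working session

There is one attempt and no reset: what is moved stays moved. The work goes in short steps, Python scripts to look and compute and a shell command to move; the robot and the scene stay as the last step left them, time stands still between calls to the robot, and variables do not carry over. Pictures are saved under pics/ and viewed, and the job is handed in when it is done.

```bash
mkdir -p pics; ls
python3 - <<'E'
from workcell import bot
import cv2
print(bot.observe())
for n in("top","side"):
    im=bot.grab_frame(n); cv2.imwrite(f"pics/{n}0.png",im[:,:,::-1])
    m=bot.camera_model(n); print(n,m)
E
```

```text
pics
{'clock': 0.0, 'qpos': array([-1.30923967,  0.52199487, -0.03631499,  1.60002085,  0.02121206,
        1.02109205, -0.11274822]), 'qd': array([-0.00228396,  0.00043864, -0.00159426,  0.00059663,  0.00017236,
       -0.0019551 ,  0.00106426]), 'joint_efforts': array([-6.38615184e-04, -9.27099609e+01,  1.98000938e+00, -3.69926155e+01,
        1.79554633e-02,  8.09243415e-03,  1.14286436e-05]), 'position': array([0.20351908, 0.59065951, 0.30333316]), 'tool_rot': array([-3.14046704e+00,  9.73989167e-05,  2.80987364e+00]), 'force': array([ 0.98731596,  0.13623592, -0.07248187]), 'moment': array([-0.03167821,  0.04089126, -0.01776393]), 'grip_width': 0.08550411477622544}
top {'fx': 466.7971284934605, 'fy': 466.7971284934605, 'cx': 324.20143063536324, 'cy': 200.69781368633812, 'R': array([[ 1.39356484e-03, -9.99822403e-01, -1.87941622e-02],
       [-9.93161055e-01,  8.10319923e-04, -1.16749569e-01],
       [ 1.16744064e-01,  1.88283280e-02, -9.92983543e-01]]), 't': array([0.00942437, 0.48899535, 1.65930382])}
side {'fx': 407.4628468868676, 'fy': 407.4628468868676, 'cx': 317.92095526027435, 'cy': 195.5615604504191, 'R': array([[ 0.70745702, -0.70669266,  0.00948879],
       [-0.35818104, -0.37007777, -0.85717488],
       [ 0.60927079,  0.60301569, -0.51493804]]), 't': array([-0.34170889,  0.22424985,  0.98235043])}
```

View pics/top0.png

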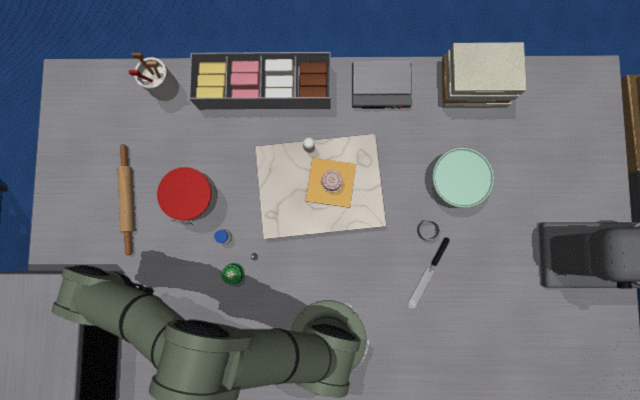

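View pics/side0.png

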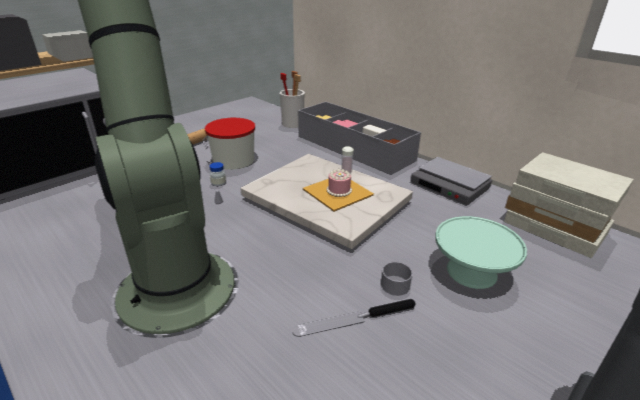

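The top view shows the pink cake at (332,180) on the gold board, with the stand at (462,178) on the −y side. The green look-alike at (232,274) is not the one I want. Next I'll measure.

```bash
cat > h.py <<'E'
from workcell import bot
import numpy as np, cv2
def ray(n,uv,z):
    m=bot.camera_model(n);R=np.array(m["R"]);t=np.array(m["t"])
    uv=np.atleast_2d(uv)
    d=np.c_[(uv[:,0]-m["cx"])/m["fx"],(uv[:,1]-m["cy"])/m["fy"],np.ones(len(uv))]@R
    C=-R.T@t
    return C+d*((z-C[2])/d[:,2])[:,None]
def proj(n,X):
    m=bot.camera_model(n);X=np.atleast_2d(X)@np.array(m["R"]).T+np.array(m["t"])
    return np.c_[m["fx"]*X[:,0]/X[:,2]+m["cx"],m["fy"]*X[:,1]/X[:,2]+m["cy"]]
def mask(n,thing):
    s=bot.silhouettes(n,thing)
    for k in s[:3]: print(n,thing,round(k["conf"],2),np.round(k["box"],1))
    return s
def rect(n,px,z):
    v,u=np.nonzero(px); P=ray(n,np.c_[u,v],z)[:,:2]
    (c,s,a)=cv2.minAreaRect((P*1000).astype(np.float32)); return np.array(c)/1000,np.array(s),a
E
python3 - <<'E'
from h import *
im=bot.grab_frame("top")
for t,z in(("slab",.045),("board",.053)):
    s=mask("top",t)
    if s: print(t,rect("top",s[0]["pixels"],z))
for t,z in(("cake",.1),("shaker",.08),("stand",.1),("tub",.142),("cutter",.045),("nozzle",.04),("jar",.07),("palette_knife",.015)):
    s=mask("top",t)
    for k in s[:2]: print("   ",ray("top",k["box"][:2],z).round(3))
hsv=cv2.cvtColor(im,cv2.COLOR_RGB2HSV)
g=cv2.inRange(hsv,(12,110,120),(30,255,255)); g[:150]=0;g[215:]=0;g[:,:290]=0;g[:,370:]=0
print("color",rect("top",g,.053))
c=cv2.resize(im[120:250,240:500],None,fx=3,fy=3,interpolation=cv2.INTER_CUBIC); cv2.imwrite("pics/crop0.png",c[:,:,::-1])
E
```

```text
top slab 0.87 [320.8 188.3 129.3 109.2]
slab (array([0.54195544, 0.02639195]), array([341.12722778, 443.47476196]), 6.057803630828857)
top board 0.66 [331.9 181.4  48.1  50.3]
top board 0.25 [462.1 179.   61.   55. ]
board (array([ 0.55175177, -0.01431815]), array([159.13746643, 161.90324402]), 82.25444793701172)
top cake 0.77 [334.  180.9  23.7  20.3]
top cake 0.67 [234.2 274.5  27.2  18. ]
    [[ 0.55  -0.026  0.1  ]]
    [[0.227 0.315 0.1  ]]
top stand 0.81 [463.7 177.4  60.4  58.9]
    [[ 0.561 -0.475  0.1  ]]
top tub 0.68 [187.2 195.8  60.2  63.5]
top tub 0.49 [255.4 256.7   7.5   2.6]
    [[0.493 0.473 0.142]]
    [[0.288 0.237 0.142]]
top cutter 0.72 [427.8 229.1  21.6  25.2]
    [[ 0.386 -0.358  0.045]]
top nozzle 0.61 [255.3 256.5   7.8   3.4]
    [[0.288 0.254 0.04 ]]
top jar 0.47 [223.6 238.3  19.1  10.4]
    [[0.352 0.362 0.07 ]]
top palette_knife 0.79 [426.6 273.2  41.3  71.5]
    [[ 0.23  -0.356  0.015]]
color (array([ 0.55271558, -0.01255067]), array([156.57130432, 157.89660645]), 81.65032958984375)
```

View pics/crop0.png

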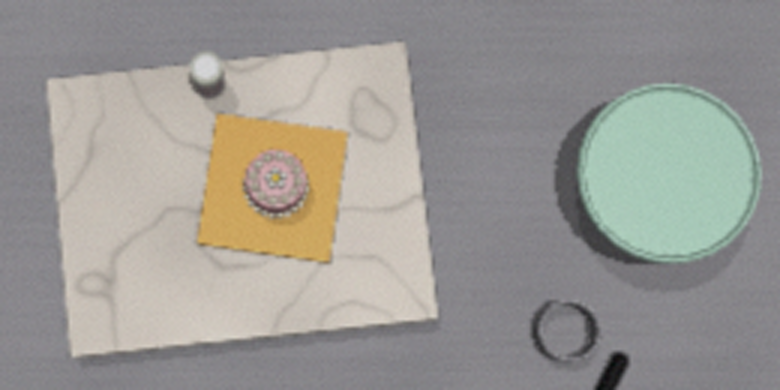

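```bash
cat >> h.py <<'E'
from scipy.spatial.transform import Rotation as Ro
SC=np.array([.542,.0264]); SY=np.radians(6.06)
def slab2w(p): c,s=np.cos(SY),np.sin(SY); return SC+np.array([[c,-s],[s,c]])@np.asarray(p)
def w2slab(p): c,s=np.cos(SY),np.sin(SY); return np.array([[c,s],[-s,c]])@(np.asarray(p)-SC)
def goal(xs,ys,zt,tilt=8,L=.06,yaw=None):
    yaw=SY if yaw is None else yaw
    # tool y along slab x, tool z down
    y=np.array([np.cos(yaw),np.sin(yaw),0]); z=np.array([0,0,-1.]); x=np.cross(y,z)
    Rg=Ro.from_rotvec(-np.radians(tilt)*y)*Ro.from_matrix(np.c_[x,y,z])
    tip=np.r_[slab2w([xs,ys]),zt]; return tip-L*Rg.as_matrix()[:,2],Rg
def delta(xs,ys,zt,**k):
    o=bot.observe(); p,Rg=goal(xs,ys,zt,**k)
    R0=Ro.from_euler("xyz",o["tool_rot"])
    print("t",o["clock"],"travel cm",((p-o["position"])*100).round(2),"rot deg",np.degrees((Rg*R0.inv()).as_rotvec()).round(2))
E
python3 - <<'E'
from h import *
print("board slab",w2slab([.552,-.0135]), "shaker",w2slab(ray("top",[309,144],.134)[0,:2]))
# side check of the slab/board
im=bot.grab_frame("side")
c=np.array([slab2w([a,b]) for a in(-.17,.17) for b in(-.22,.22)]);print(proj("side",np.c_[c,np.full(4,.045)]).round(0).tolist())
delta(.003,.13,.15)
E
```

```text
board slab [ 0.00573188 -0.04073273] shaker [0.13389482 0.01972806]
[[351.0, 242.0], [239.0, 188.0], [412.0, 192.0], [307.0, 154.0]]
t 0.7 travel cm [ 32.68 -42.66  -9.45] rot deg [ -6.61  -5.26 -64.82]
```

```bash
python3 -m crank '{"travel":[[4,-5,0],[8,-10,0],[12,-15,0],[16,-20,0],[20,-25,0],[24,-30,0],[28,-36,-1],[32,-42,-2]],"rot":[[-0.8,-0.6,-8],[-1.6,-1.3,-16],[-2.4,-2,-24],[-3.3,-2.6,-32],[-4.1,-3.2,-40],[-4.9,-3.9,-48],[-5.7,-4.5,-56],[-6.6,-5.3,-64.8]]}' 1
python3 -m crank '{"travel":[[0,0,0],[0,0,0],[0,0,0],[0,0,0],[0,0,0]],"rot":[[0,0,0],[0,0,0],[0,0,0],[0,0,0],[0,0,0]]}'
python3 - <<'E'
from h import *
delta(.003,.13,.10)
E
```

```text
clock: 1.5
position: [0.4504, 0.2742, 0.2964]
tool_rot: [3.14, 0.139, 1.676]
force: [1.3, 0.9, -0.0]
grip_width: 0.0856
clock: 2.0
position: [0.4489, 0.2765, 0.2961]
tool_rot: [3.142, 0.139, 1.683]
force: [0.2, 0.2, 0.5]
grip_width: 0.0859
t 2.0 travel cm [  8.14 -11.22 -13.66] rot deg [-0.03  0.   -0.4 ]
```

```bash
python3 -m crank '{"travel":[[3,-4,0],[6,-8,0],[8.1,-11.2,-2],[8.1,-11.2,-6],[8.1,-11.2,-10],[8.1,-11.2,-13.5],[8.1,-11.2,-13.5],[8.1,-11.2,-13.5]],"rot":[[0,0,-0.4],[0,0,-0.4],[0,0,-0.4],[0,0,-0.4],[0,0,-0.4],[0,0,-0.4],[0,0,-0.4],[0,0,-0.4]]}'
python3 - <<'E'
from h import *
im=bot.grab_frame("side");im2=bot.grab_frame("top")
cv2.imwrite("pics/s1.png",cv2.resize(im[90:270,180:480],None,fx=2.6,fy=2.6)[:,:,::-1])
cv2.imwrite("pics/t1.png",cv2.resize(im2[90:270,180:480],None,fx=2.6,fy=2.6)[:,:,::-1])
delta(.003,.13,.05); print(bot.observe()["force"])
E
```

```text
clock: 2.8
position: [0.5305, 0.164, 0.1617]
tool_rot: [-3.141, 0.14, 1.675]
force: [-0.2, 0.3, 0.3]
grip_width: 0.0855
t 2.9 travel cm [-0.07  0.   -5.35] rot deg [-0.08  0.13  0.08]
[-0.71517664  0.38059803  0.77517389]
```

View pics/s1.png

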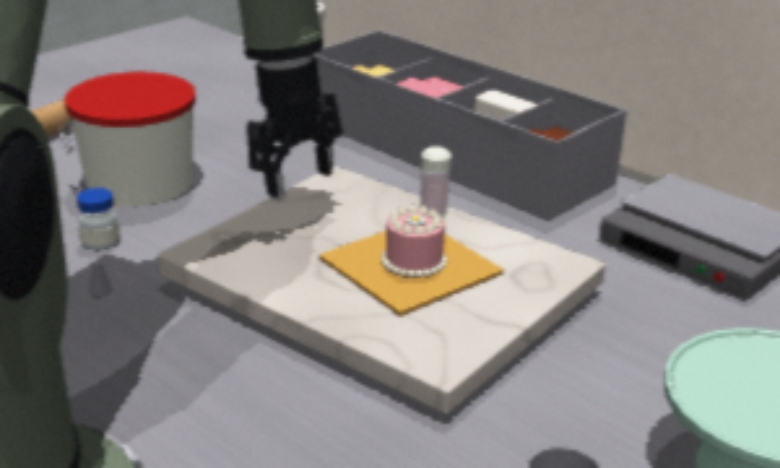

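View pics/t1.png

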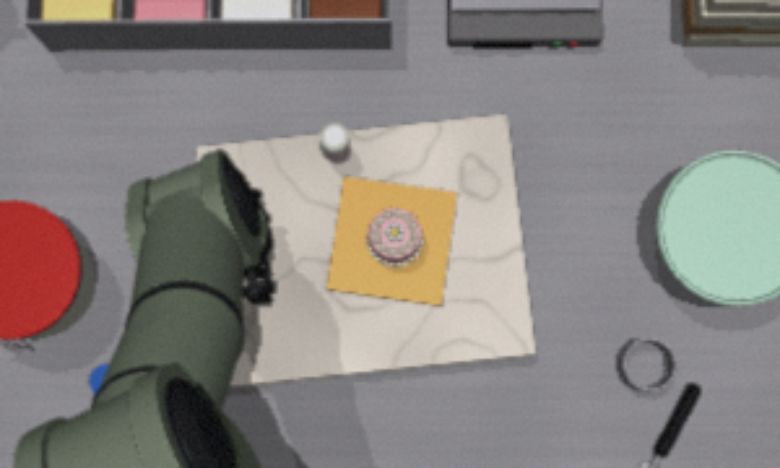

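The fingers straddle the board's left edge line about 5 cm above the slab. I'll go down now and feel for the stone.

```bash
python3 -m crank '{"travel":[[0,0,-2],[0,0,-3.5],[0,0,-4.3],[0,0,-4.5],[0,0,-4.7],[0,0,-4.7]],"rot":[[0,0,0],[0,0,0],[0,0,0],[0,0,0],[0,0,0],[0,0,0]]}'
python3 -m crank '{"travel":[[0,0,-0.2],[0,0,-0.4],[0,0,-0.4]],"rot":[[0,0,0],[0,0,0],[0,0,0]]}'
python3 - <<'E'
from h import *
im=bot.grab_frame("side")
cv2.imwrite("pics/s2.png",cv2.resize(im[110:230,230:400],None,fx=4.5,fy=4.5)[:,:,::-1])
E
```

```text
clock: 3.5
position: [0.5305, 0.1638, 0.1143]
tool_rot: [3.141, 0.139, 1.675]
force: [0.0, -0.2, -0.3]
grip_width: 0.0857
clock: 3.8
position: [0.5303, 0.1638, 0.1099]
tool_rot: [3.142, 0.139, 1.675]
force: [-0.1, 0.7, 1.0]
grip_width: 0.0852
```

View pics/s2.png

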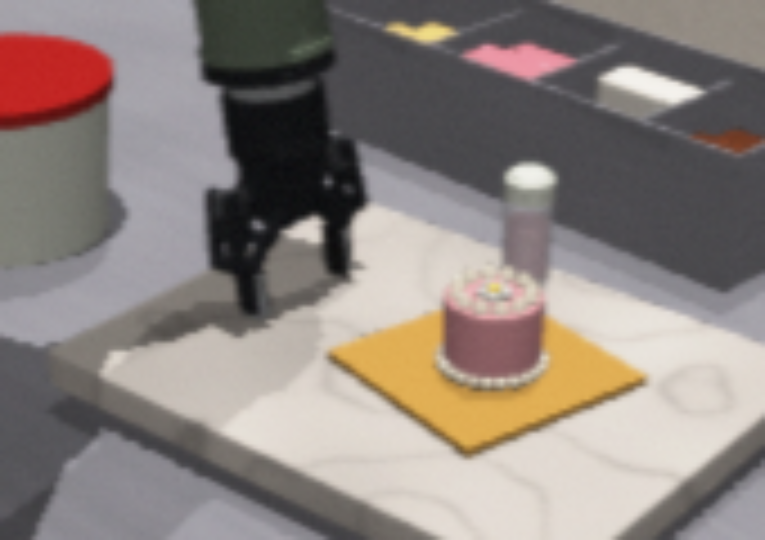

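```bash
for i in 1 2 3 4 5 6; do :; done
python3 -m crank '{"travel":[[0,0,-0.1],[0,0,-0.2],[0,0,-0.2]],"rot":[[0,0,0],[0,0,0],[0,0,0]]}'
python3 -m crank '{"travel":[[0,0,-0.1],[0,0,-0.2],[0,0,-0.2]],"rot":[[0,0,0],[0,0,0],[0,0,0]]}'
```

```text
clock: 4.15
position: [0.5303, 0.1638, 0.1079]
tool_rot: [3.142, 0.139, 1.675]
force: [0.7, 0.1, -0.3]
grip_width: 0.0853
clock: 4.45
position: [0.5303, 0.1638, 0.1059]
tool_rot: [3.142, 0.139, 1.675]
force: [-0.3, -0.1, -0.4]
grip_width: 0.0855
```

```bash
python3 -m crank '{"travel":[[0,0,-0.1],[0,0,-0.1]],"rot":[[0,0,0],[0,0,0]]}'
python3 -m crank '{"travel":[[0,0,-0.1],[0,0,-0.1]],"rot":[[0,0,0],[0,0,0]]}'
```

```text
clock: 4.65
position: [0.5304, 0.1638, 0.105]
tool_rot: [3.141, 0.139, 1.675]
force: [-0.6, 0.3, 0.0]
grip_width: 0.0855
clock: 4.85
position: [0.5305, 0.1638, 0.1046]
tool_rot: [3.141, 0.139, 1.675]
force: [-3.3, -0.1, 15.1]
grip_width: 0.0851
```

```bash
python3 -m crank '{"travel":[[0,0,0.22],[0,0,0.22],[0.16,-1.5,0.22],[0.32,-3,0.22],[0.48,-4.5,0.22],[0.55,-5.2,0.22],[0.55,-5.2,0.22]],"rot":[[0,0,0],[0,0,0],[0,0,0],[0,0,0],[0,0,0],[0,0,0],[0,0,0]]}'
python3 - <<'E'
from h import *
im=bot.grab_frame("side");im2=bot.grab_frame("top")
cv2.imwrite("pics/s3.png",cv2.resize(im[110:230,230:400],None,fx=4.5,fy=4.5)[:,:,::-1])
o=bot.observe();print(o["position"],o["force"],w2slab(o["position"][:2])-[0,.06*np.sin(np.radians(8))])
E
```

```text
clock: 5.55
position: [0.536, 0.1101, 0.1063]
tool_rot: [3.141, 0.14, 1.672]
force: [-0.1, 0.9, 0.5]
grip_width: 0.0855
[0.53588442 0.11194612 0.10617561] [ 0.27226916 -0.04395119  0.22228894] [0.00294969 0.07736331]
```

View pics/s3.png

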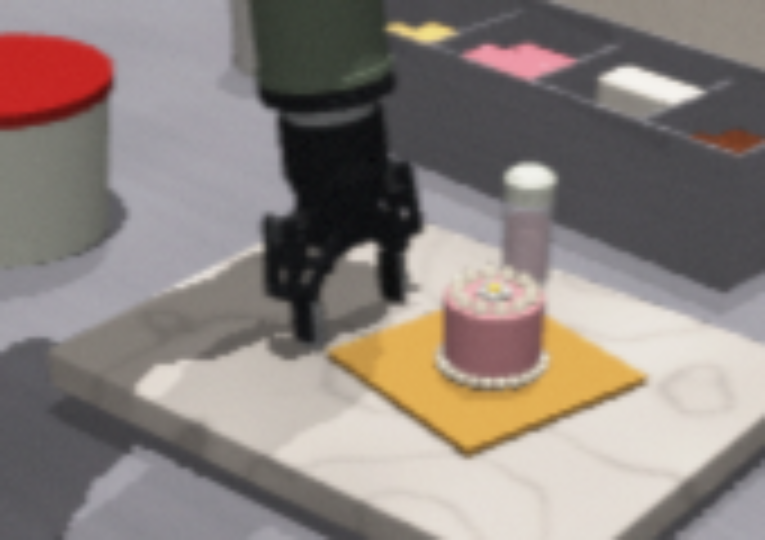

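```bash
python3 -m crank '{"travel":[[0.02,-0.2,0],[0.05,-0.5,0],[0.08,-0.8,0],[0.12,-1.1,0],[0.15,-1.4,0],[0.18,-1.7,0],[0.21,-2,0],[0.24,-2.3,0]],"rot":[[0,0,0],[0,0,0],[0,0,0],[0,0,0],[0,0,0],[0,0,0],[0,0,0],[0,0,0]]}'
cat > look.py <<'E'
import sys
from h import *
k=sys.argv[1]
im=bot.grab_frame("side");im2=bot.grab_frame("top")
cv2.imwrite(f"pics/s{k}.png",cv2.resize(im[110:260,230:430],None,fx=4,fy=4)[:,:,::-1])
cv2.imwrite(f"pics/t{k}.png",cv2.resize(im2[110:250,240:420],None,fx=4,fy=4)[:,:,::-1])
o=bot.observe();print(o["position"],o["force"],w2slab(o["position"][:2])-[0,.06*np.sin(np.radians(8))])
hsv=cv2.cvtColor(im2,cv2.COLOR_RGB2HSV)
g=cv2.inRange(hsv,(12,110,60),(30,255,255)); g[:140]=0;g[240:]=0;g[:,:270]=0;g[:,420:]=0
c,s,a=rect("top",g,.053); print("board slab",w2slab(c),s,"rel angle",(a-np.degrees(SY)+45)%90-45)
p=cv2.inRange(hsv,(145,30,60),(179,255,255));p[:140]=0;p[240:]=0;p[:,:270]=0;p[:,420:]=0
v,u=np.nonzero(p)
if len(u): print("cake pink slab",w2slab(ray("top",[[u.mean(),v.mean()]],.105)[0,:2]),len(u))
E
python3 look.py 4
```

```text
clock: 6.45
position: [0.5383, 0.0886, 0.1062]
tool_rot: [3.142, 0.139, 1.675]
force: [-0.2, 1.3, 0.2]
grip_width: 0.0853
[0.53831776 0.08824115 0.10624408] [ 0.919411   -0.02135754 -0.50284077] [0.0028669  0.05353392]
board slab [ 0.01128085 -0.05177058] [156.99101257 157.581604  ] rel angle -11.447573242187502
cake pink slab [ 0.00792216 -0.05210649] 93
```

View pics/s4.png

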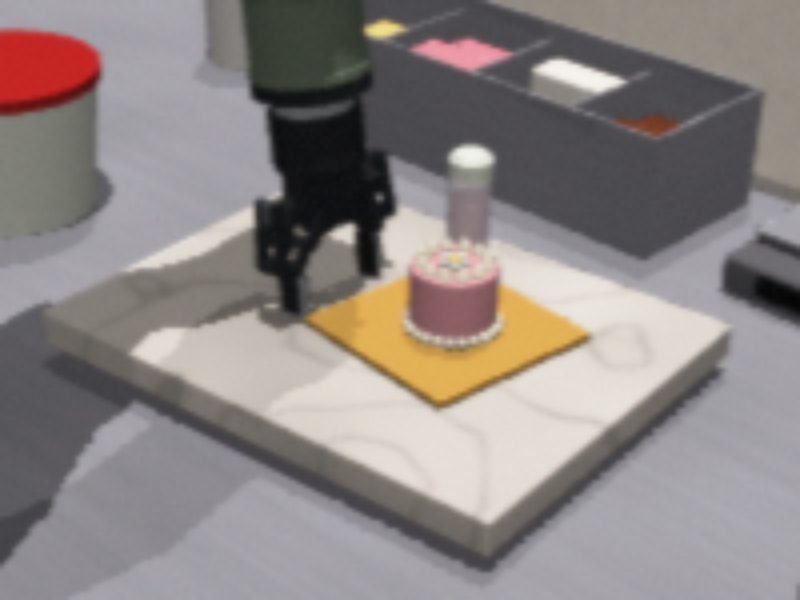

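View pics/t4.png

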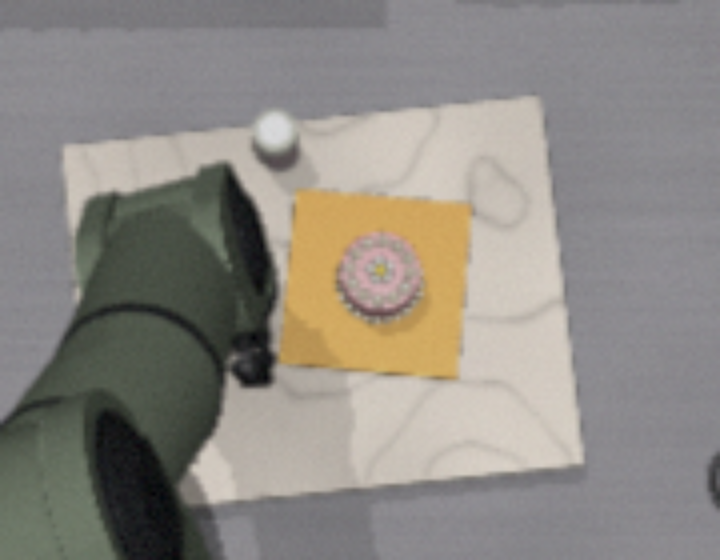

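The board is turning square as intended (from −14° to −11°) and the cake is riding along. I'll keep pushing.

```bash
python3 -m crank '{"travel":[[0.02,-0.2,0],[0.06,-0.55,0],[0.1,-0.95,0],[0.14,-1.35,0],[0.19,-1.75,0],[0.23,-2.15,0],[0.27,-2.55,0],[0.31,-2.95,0]],"rot":[[0,0,0],[0,0,0],[0,0,0],[0,0,0],[0,0,0],[0,0,0],[0,0,0],[0,0,0]]}'
python3 look.py 5
```

```text
clock: 7.35
position: [0.5414, 0.059, 0.1062]
tool_rot: [3.142, 0.139, 1.675]
force: [-0.3, 1.8, 0.5]
grip_width: 0.0857
[0.54146833 0.05853136 0.10624798] [ 0.25159309 -0.11378591 -0.6437062 ] [0.00286341 0.02365755]
board slab [ 0.02200136 -0.072663  ] [157.54272461 158.42333984] rel angle -4.592600641250613
cake pink slab [ 0.01855151 -0.07463208] 92
```

View pics/s5.png

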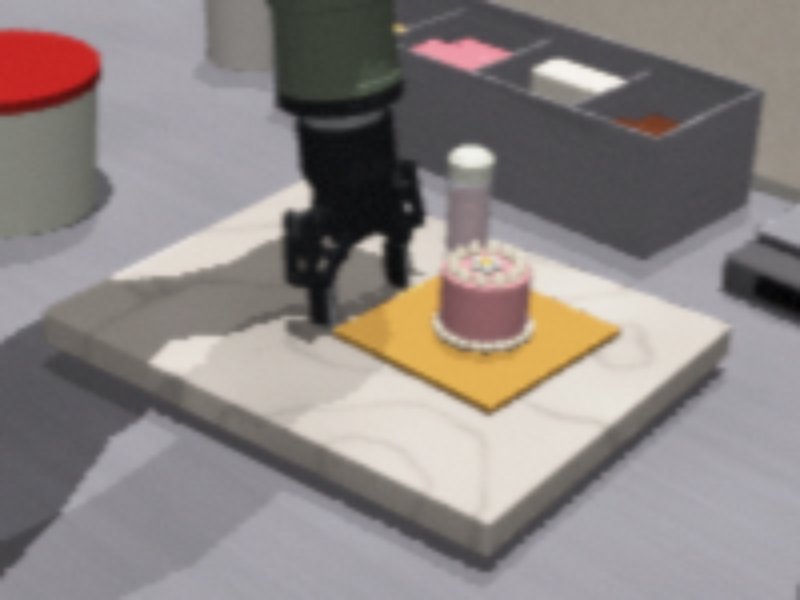

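View pics/t5.png

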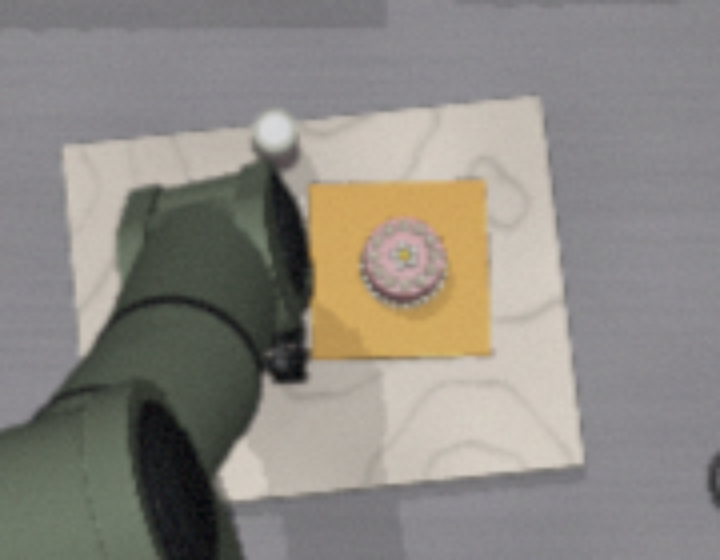

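```bash
python3 -m crank '{"travel":[[0.02,-0.2,0],[0.06,-0.55,0],[0.1,-0.95,0],[0.14,-1.35,0],[0.19,-1.8,0],[0.24,-2.25,0],[0.29,-2.7,0],[0.33,-3.1,0]],"rot":[[0,0,0],[0,0,0],[0,0,0],[0,0,0],[0,0,0],[0,0,0],[0,0,0],[0,0,0]]}'
python3 look.py 6
```

```text
clock: 8.25
position: [0.5448, 0.0278, 0.1062]
tool_rot: [3.141, 0.139, 1.675]
force: [0.1, 2.8, -0.7]
grip_width: 0.0852
[0.5447448  0.02746896 0.10624415] [ 0.04438435 -0.17953256 -0.05901681] [ 0.00284231 -0.00757717]
board slab [ 0.02840665 -0.09929787] [157.34623718 157.84584045] rel angle 0.04936784744262468
cake pink slab [ 0.0258046  -0.09760928] 95
```

View pics/s6.png

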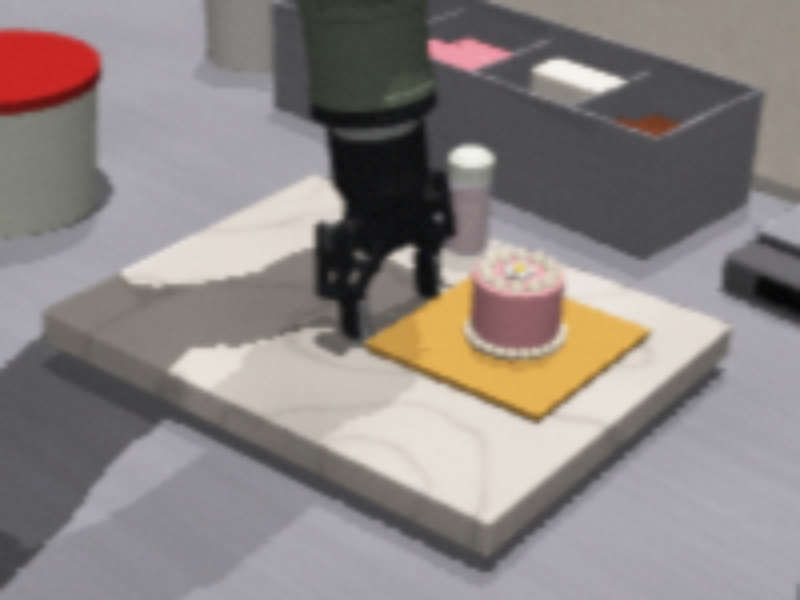

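Square now, 81 mm still to go.

```bash
python3 -m crank '{"travel":[[0.02,-0.2,0],[0.06,-0.55,0],[0.1,-0.95,0],[0.14,-1.35,0],[0.19,-1.8,0],[0.24,-2.25,0],[0.29,-2.7,0],[0.33,-3.1,0]],"rot":[[0,0,0],[0,0,0],[0,0,0],[0,0,0],[0,0,0],[0,0,0],[0,0,0],[0,0,0]]}'
python3 look.py 7
python3 -m crank '{"travel":[[0.02,-0.2,0],[0.06,-0.55,0],[0.1,-0.95,0],[0.14,-1.35,0],[0.19,-1.8,0],[0.24,-2.25,0],[0.29,-2.7,0],[0.33,-3.1,0]],"rot":[[0,0,0],[0,0,0],[0,0,0],[0,0,0],[0,0,0],[0,0,0],[0,0,0],[0,0,0]]}'
python3 look.py 8
```

```text
clock: 9.15
position: [0.548, -0.0032, 0.1062]
tool_rot: [3.142, 0.139, 1.675]
force: [0.5, 2.6, 0.2]
grip_width: 0.0854
[ 0.54798059 -0.00352205  0.10624479] [ 1.10689996 -0.07798895 -0.61003467] [ 0.0027883 -0.0387366]
board slab [ 0.02834305 -0.12968959] [157.45191956 158.40278625] rel angle 0.01525396347045671
cake pink slab [ 0.02551287 -0.12597162] 100
clock: 10.05
position: [0.5513, -0.0342, 0.1062]
tool_rot: [3.141, 0.139, 1.675]
force: [0.3, 2.6, 0.0]
grip_width: 0.0853
[ 0.55124327 -0.0345256   0.10623122] [-0.45976519 -1.37347564 -0.46410874] [ 0.00275971 -0.06991134]
board slab [ 0.02846754 -0.16036431] [157.51008606 160.78829956] rel angle 0.10452360153198015
cake pink slab [ 0.02310078 -0.16087528] 103
```

View pics/s8.png

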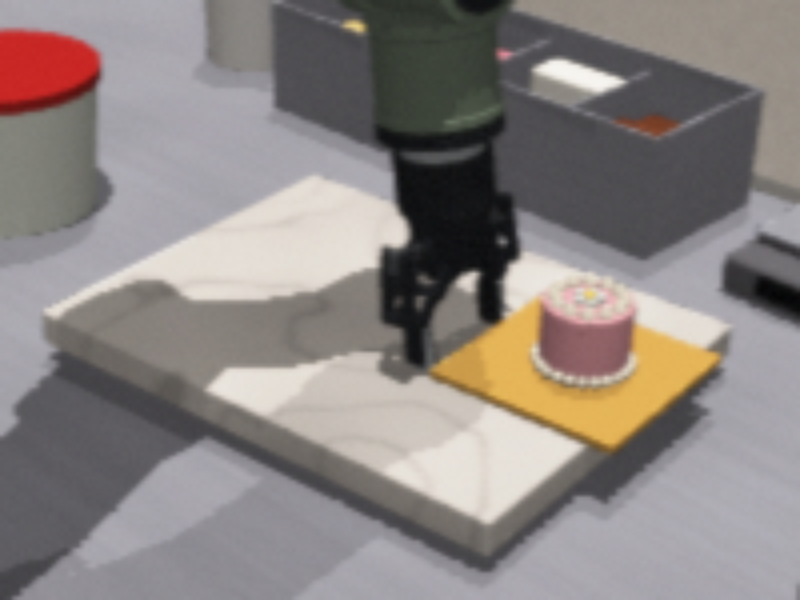

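View pics/t8.png

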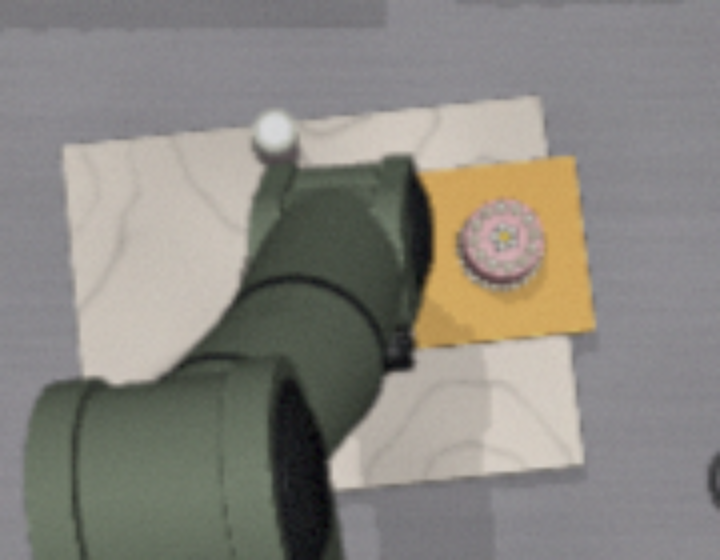

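The board is square and sticks out about 20 mm; 19 mm remain. After that I'll back off and rise.

```bash
python3 -m crank '{"travel":[[0.02,-0.2,0],[0.06,-0.55,0],[0.1,-0.95,0],[0.14,-1.3,0],[0.17,-1.6,0],[0.19,-1.8,0],[0.2,-1.9,0],[0.2,-1.9,0]],"rot":[[0,0,0],[0,0,0],[0,0,0],[0,0,0],[0,0,0],[0,0,0],[0,0,0],[0,0,0]]}'
python3 look.py 9
python3 -m crank '{"travel":[[-0.03,0.3,0],[-0.12,1.2,0],[-0.3,3,0],[-0.5,5,0],[-0.6,6,2],[-0.6,6,6],[-0.6,6,10],[-0.6,6,14]],"rot":[[0,0,0],[0,0,0],[0,0,0],[0,0,0],[0,0,0],[0,0,0],[0,0,0],[0,0,0]]}'
python3 -m crank '{"travel":[[0,4,1],[0,8,2],[0,12,2],[0,16,2],[0,16,2]],"rot":[[0,0,0],[0,0,0],[0,0,0],[0,0,0],[0,0,0]]}'
python3 look.py 10
```

```text
clock: 10.95
position: [0.5533, -0.0529, 0.1062]
tool_rot: [3.141, 0.139, 1.675]
force: [-0.7, -0.3, 1.1]
grip_width: 0.0852
[ 0.55323625 -0.05281561  0.10620265] [ 0.22233888 -0.27644358  0.2668268 ] [ 0.00281068 -0.08830954]
board slab [ 0.02844774 -0.1792198 ] [158.22671509 159.186203  ] rel angle -0.2121334648132347
cake pink slab [ 0.02760075 -0.17107944] 104
clock: 11.85
position: [0.5469, 0.0082, 0.2477]
tool_rot: [-3.141, 0.139, 1.676]
force: [0.4, 0.5, 0.3]
grip_width: 0.0854
clock: 12.35
position: [0.5463, 0.174, 0.2658]
tool_rot: [3.142, 0.137, 1.682]
force: [-0.4, -0.9, -0.5]
grip_width: 0.0854
[0.54674286 0.16858279 0.26596324] [-0.03839911 -1.18624692 -1.0173831 ] [0.01972657 0.13253717]
board slab [ 0.02823915 -0.17984623] [158.59815979 157.89553833] rel angle -0.190391597747805
cake pink slab [ 0.02588332 -0.17569573] 105
```

View pics/s10.png

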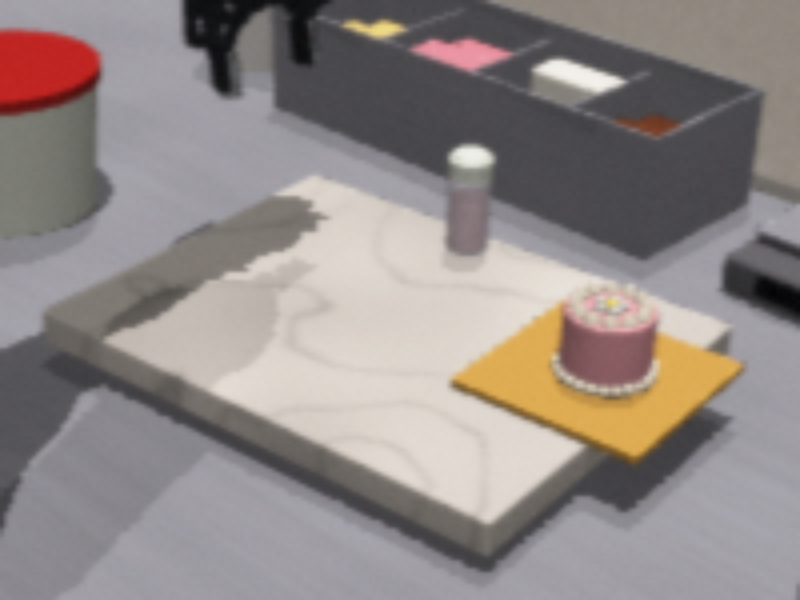

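View pics/t10.png

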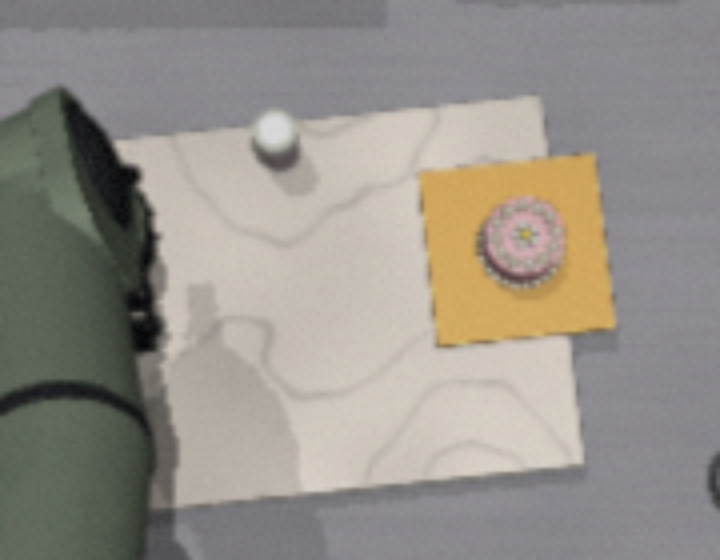

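Run:
```python
from h import *
im=bot.grab_frame("top");bot.grab_frame("side")
for t,z in(("shaker",.08),("stand",.1),("tub",.142),("cutter",.045),("palette_knife",.015)):
    for k in mask("top",t)[:1]: pass
s=mask("top","slab")[0]["pixels"]; b=mask("top","board")[0]["pixels"]
v,u=np.nonzero(s);P=np.array([w2slab(p[:2]) for p in ray("top",np.c_[u,v],.045)]);q=P[P[:,0]<-.08];print("slab end y",np.percentile(q[:,1],.2))
v,u=np.nonzero(b);P=np.array([w2slab(p[:2]) for p in ray("top",np.c_[u,v],.053)]);q=P[abs(P[:,0]-.028)<.05];print("board lead y",np.percentile(q[:,1],.5))
print(bot.job_done())
```

```text
top stand 0.64 [461.9 178.3  59.8  55.4]
top tub 0.96 [188.2 195.1  58.8  63.2]
top tub 0.63 [328.8 186.8 115.1 106.3]
top cutter 0.47 [429.4 233.8  16.6  10.7]
top palette_knife 0.83 [427.4 271.1  42.9  69.3]
top slab 0.58 [327.5 187.8 113.7 104.4]
top board 0.91 [370.1 170.3  47.9  47.2]
slab end y -0.21868771197057973
board lead y -0.26149592829540586
the job is handed in; nothing more can be done
None
```

I pushed the board along the slab with both open fingertips until it stuck out past the right-hand (−y) end, on the stand's side. Then I backed the hand off, raised it clear and handed the job in.

- **Board:** in the slab frame its centre is at x = +28 mm, y = −180 mm, which is about 40 mm of overhang. A separate check from the silhouettes gave about 43 mm. The two differ by the 2–3 mm expected of the calibration, and both are within 30–50 mm. It is square to the end within about 0.2°, and the pictures show it lying flat.
- **Cake:** it is upright and measures 2–5 mm off the board's middle, with no sign of having been touched.
- **Other things:** the stand, tub and palette knife were found within about 2 px of where they started. The ring cutter's low-confidence detection differed by about 5 px because only part of it was outlined, and the hand never went near it. The final check did not detect the shaker, but the last pictures show it standing in place. I did not re-check the nozzle and jar after the first look; the hand passed well above them.
- **Time and force:** about 13 s of the 42 s allowed. The highest force seen was 15 N, when the fingertips first touched the stone to find its height.

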